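# Put the printing block into the tightest slot of the graded rack

### The job

Take the printing block that stands in the middle trough of the sloping stand and put it away in the graded rack: set it down first on the narrowest slot to try it, step on from slot to slot, and leave it standing on its long edge, fully down and about midway along, in the first slot that takes it. Leave the other two blocks in the stand and the rest of the table as they are.

Things in the scene. Friction and masses are not known exactly. Their poses are not given: they have to be found in the camera images.
- block_a_c (a point): centre of a dark hardwood printing block: upright slab 110 mm long (its x), 96 mm high (its z), flat faces to +-y with a ring pattern; 12, 17 or 22 mm thick (the three all differ; which is which is not told: measure with the fingers, look, or try the slots); 90 to 180 g +-30%. 48 mm above its bottom edge. Best gripped across the thickness, 5 to 15 mm above this point along its z
- block_b_c (a point): centre of a dark hardwood printing block: upright slab 110 mm long (its x), 96 mm high (its z), flat faces to +-y with a ring pattern; 12, 17 or 22 mm thick (the three all differ; which is which is not told: measure with the fingers, look, or try the slots); 90 to 180 g +-30%. 48 mm above its bottom edge. Best gripped across the thickness, 5 to 15 mm above this point along its z
- block_c_c (a point): centre of a dark hardwood printing block: upright slab 110 mm long (its x), 96 mm high (its z), flat faces to +-y with a ring pattern; 12, 17 or 22 mm thick (the three all differ; which is which is not told: measure with the fingers, look, or try the slots); 90 to 180 g +-30%. 48 mm above its bottom edge. Best gripped across the thickness, 5 to 15 mm above this point along its z
- stand: pale wooden sloping stand, fixed, 130 x 200 mm, three troughs along its x, 76 mm apart along its y. Origin on the table under its middle, z up. The trough floor rises 30 deg towards +x and passes 55 mm above the origin, so its blocks lean 30 deg to -x: their up direction in this frame is (-0.5, 0, 0.866)
- stand_mid (a point): where the centre of the block in the middle trough is at the start, 24 mm to -x of and 97 mm above the stand's origin. A block rests against a 26 mm high stop at the trough's low end, between side walls 14 mm high, 25 mm apart, with guide posts 66 mm high at both ends (51 to 41 mm from mid-length), mid-length free; drawn 70 mm along its own up direction it is clear
- stand_end1 (a point): where the centre of a block in the trough on the stand's -y side is at the start
- stand_end2 (a point): where the centre of a block in the trough on the stand's +y side is at the start
- rack: pale wooden rack, fixed, 130 x 130 mm, 36 mm high: five upright walls along its x, 120 mm long, 10 mm thick, tops rounded to lead a block in, on a 12 mm base; between them four slots open at ends and top, 24 mm deep. Narrowest at +y. Origin on the table under its middle. Each block has 3 mm of play in one slot; in narrower ones it stays up on the walls, 18 mm or more above the floor
- slot1 (a point): middle of the floor of the 10 mm wide slot of the rack (12 mm above the table, walls rise 24 mm above it); 45 mm along the rack's y from its origin
- slot2 (a point): middle of the floor of the 15 mm wide slot of the rack (12 mm above the table, walls rise 24 mm above it); 22.5 mm along the rack's y from its origin
- slot3 (a point): middle of the floor of the 20 mm wide slot of the rack (12 mm above the table, walls rise 24 mm above it); -5 mm along the rack's y from its origin
- slot4 (a point): middle of the floor of the 25 mm wide slot of the rack (12 mm above the table, walls rise 24 mm above it); -37.5 mm along the rack's y from its origin
- ink: bystander: black ink bottle with white cap, 66 mm across, 170 mm high; origin under its centre
- glue: bystander: small yellow glue bottle, 44 mm across, 120 mm high; origin under its centre
- inkstone: bystander: round black inkstone, 88 mm across, 22 mm high; origin under its centre
- papercup: bystander: white paper cup, 72 mm across at the rim, 85 mm high; origin under its centre
- weightbar: bystander: flat dark wooden paperweight bar lying on the table, 190 x 34 x 20 mm, length along its x; origin under its centre
- brush: bystander: flat paste brush with a wooden handle lying on the table, about 240 mm long, along its x
- waterdish: bystander: small white water dish, 84 mm across, 22 mm high; origin under its centre
Things that resemble listed ones, but are neither listed nor needed, are in the scene too. What is shaped like the stand but green is not meant.

How it is judged (in metres and radians):
On the way:
1. the block has been tried on the narrowest slot: set down on it, upright, over its middle line within 12 mm (((contact force between block_a and rack above 1 N and z of block_a_c in the frame of slot1 below 0.077 m and y of block_a_c in the frame of slot1 between -0.012 and 0.012 m and angle between block_a_c's own z axis and vertical below 0.24 rad) or (contact force between block_b and rack above 1 N and z of block_b_c in the frame of slot1 below 0.077 m and y of block_b_c in the frame of slot1 between -0.012 and 0.012 m and angle between block_b_c's own z axis and vertical below 0.24 rad) or (contact force between block_c and rack above 1 N and z of block_c_c in the frame of slot1 below 0.077 m and y of block_c_c in the frame of slot1 between -0.012 and 0.012 m and angle between block_c_c's own z axis and vertical below 0.24 rad))), for 0.04 s.
At the end, for the whole second after the job is handed in: The middle block stands still in the slot 3 mm wider than it: centre 44 to 52 mm above the slot floor, within 11.5 mm of its middle line and 30 mm of midway along, tilted under 0.24 rad; the other two blocks within 30 mm of the outer places of the stand (((z of block_a_c in the frame of slot3 between 0.044 and 0.052 m and y of block_a_c in the frame of slot3 between -0.0115 and 0.0115 m and x of block_a_c in the frame of slot3 between -0.03 and 0.03 m and angle between block_a_c's own z axis and vertical below 0.24 rad and (distance between block_b_c and stand_end1 below 0.03 m or distance between block_b_c and stand_end2 below 0.03 m) and (distance between block_c_c and stand_end1 below 0.03 m or distance between block_c_c and stand_end2 below 0.03 m)) or (z of block_b_c in the frame of slot4 between 0.044 and 0.052 m and y of block_b_c in the frame of slot4 between -0.0115 and 0.0115 m and x of block_b_c in the frame of slot4 between -0.03 and 0.03 m and angle between block_b_c's own z axis and vertical below 0.24 rad and (distance between block_a_c and stand_end1 below 0.03 m or distance between block_a_c and stand_end2 below 0.03 m) and (distance between block_c_c and stand_end1 below 0.03 m or distance between block_c_c and stand_end2 below 0.03 m)) or (z of block_c_c in the frame of slot2 between 0.044 and 0.052 m and y of block_c_c in the frame of slot2 between -0.0115 and 0.0115 m and x of block_c_c in the frame of slot2 between -0.03 and 0.03 m and angle between block_c_c's own z axis and vertical below 0.24 rad and (distance between block_a_c and stand_end1 below 0.03 m or distance between block_a_c and stand_end2 below 0.03 m) and (distance between block_b_c and stand_end1 below 0.03 m or distance between block_b_c and stand_end2 below 0.03 m))) and linear speed of each of block_a, block_b, block_c below 0.02 m/s); the robot touches nothing.
It fails at once if a bystander is moved by more than 30 mm (distance of any of ink, glue, inkstone, papercup, weightbar, brush, waterdish from where it was at the start of the episode above 0.03 m).
It also fails if it takes over 58 s, if anything falls off the work surface, if the arm or the gripper's body presses on something with over 40 N, if the wrist force passes 120 N, or if a joint passes its speed limit or range.

### The arm

A 6-joint arm with a two-finger parallel gripper is mounted at the origin on the work surface. World frame = base frame: x ahead of the robot, y to its left, z up, the work surface at z = 0. Lengths are in mm, angles in rad, forces in N, time in s.
With the tool pointing down it reaches from about 400 to 925 mm from the base axis. Payload 12.5 kg.
Tool frame: the origin (TCP) lies at the very end of the fingers, on their centre line; the grasp point (between the pads) lies 19 mm behind it; z points along the fingers, y is the direction in which the jaws open and shut (so a half turn about z gives the same grasp; the last joint's range is limited). The gripper opens to 95 mm and grips with 3 to 60 N. Pads are 20 mm wide; open, the fingers measure 119 mm over their backs; the gripper's body (75 mm by 180 mm) begins 59 mm behind the grasp point.
Start: joints at [1, 0.491, 1.559, -0, 1.092, -0.106], TCP at [280.14, 558.72, 214.661] pointing down, gripper open.
Joint ranges: [-3.1, 3.1], [-0.84, 2.19], [0.05, 2.79], [-1.13, 4.28], [0.06, 2.93], [-2.69, 2.69]. Speed limits (rad/s): [2.22, 2.22, 2.79, 3.14, 3.14, 3.14].

### API

Orientations are given as [roll, pitch, yaw] about the fixed x, y, z axes, in that order (R = Rz(yaw) Ry(pitch) Rx(roll)).
In Python, from cell import env, read_camera, get_calibration gives the robot as it stands.
- The arm moves only by the tool arm_command, never from a script. Its argument "targets" is a list of rows, each a list of 3 entries, a list of its own where there are three numbers: the turn, a rotation vector about the tool's x, y, z in rad, then the shift along the tool's x, y, z in m, then the closure in counts, from 0 (fully open) to 255 (shut). In form: [[[rx, ry, rz], [tx, ty, tz], fingers], ...]. A call has 1 to 8 rows; each row is the pose to reach, as a shift and turn from the pose commanded when the call began, along the tool's axes at that moment; what a row does not reach only later rows make up. A row lasts 1/10 s, in which the tool goes at most 50 mm and 8.59 degrees, less where a joint would pass 70% of its speed; a pose out of reach is approached as far as the arm can. A call with a gripper value outside its range is refused whole. The fingers move at their own pace and stop on an object; the grip force is fixed at half the most. Time passes only in rows, so rows that repeat a pose let the fingers close. It gives the time, the measured TCP pose, the force and the opening at its end, in the units of the state.
- env.state(): the state, without advancing time (a new reading comes with each control period).
- read_camera(name): name is "scene" or "top"; returns (picture, depth): 420x560x3 uint8, blue, green, red; 420x560 float32, mm along the optical axis (not along the pixel's ray), 0 where there is no reading.
- get_calibration(name): a dict with "vfov" (degrees; the focal length in pixels is half the picture's height over the tangent of half this angle, whatever the lens; pixels are square), "cx", "cy" (the principal point, pixels), "world_from_camera" (4x4, takes a point from camera to world coordinates). Camera axes: x right, y down, z forward; pixel columns grow to the right and rows downward; lengths in mm; the calibration is good to about 2 mm. A picture is of the moment at which its call begins. get_calibration takes no time and is no camera call.
- env.job_done(): hands the job in, once; it reports no verdict.
The state is a dict: "t": time; "joints": joint angles; "qvel": joint speeds; "tau": joint torques, N m; "eef_pos": TCP position; "tcp_rot": TCP orientation; "ft_force": force on the tool from outside, world axes, zero at the start; "moment": the same for the moment, N m; "opening": opening from 0.0 (shut) to 1.0 (fully open).
Only numpy, scipy, OpenCV 4.12 (cv2) and the standard library are available. Lean on these libraries where they do the work, as an engineer would, in place of code of your own. Each camera call takes 0.05 s, during which the arm holds its last target.

## Working session

There is one attempt and no reset: what is moved stays moved. The work goes in short steps, Python scripts to look and compute and a tool call to move; the robot and the scene stay as the last step left them, time stands still between calls to the robot, and variables do not carry over. Pictures are saved under pics/ and viewed, and the job is handed in when it is done.

Besides the shell and the picture viewer there is one more tool, called after "Request:" as name([rows], argument=value, ...), one row to a line, values as JSON. arm_command: Moves the arm, as the interface text tells. Its arguments: {"type":"object","properties":{"targets":{"type":"array"}},"required":["targets"]}

```bash
ls; mkdir -p pics; python3 - <<'E'
from cell import env, read_camera, get_calibration
import cv2,numpy as np
s=env.state();print(s)
for n in("scene","top"):
    p,d=read_camera(n);cv2.imwrite(f"pics/{n}0.png",p);np.save(f"{n}0.npy",d)
    c=get_calibration(n);print(n,c['vfov'],c['cx'],c['cy']);print(np.round(c['world_from_camera'],3))
E
```

```text
pics
{'t': 0.0, 'joints': array([ 1.00040246e+00,  4.91557384e-01,  1.55944716e+00, -2.08153941e-05,
        1.09169723e+00, -1.05599881e-01]), 'qvel': array([ 0.00176493, -0.00099034, -0.00168189,  0.00095894, -0.00090609,
       -0.00091997]), 'tau': array([ 3.81251466e-04, -6.12652588e+01, -2.58182305e+01,  6.92050369e-02,
        4.82130842e-02, -1.42698177e-04]), 'eef_pos': array([280.00149833, 558.49871726, 214.06389006]), 'tcp_rot': array([-3.14048777e+00, -9.85467580e-05,  2.67680822e+00]), 'ft_force': array([-0.06739611, -0.34690344,  0.64434176]), 'moment': array([ 0.01143134, -0.02276161,  0.03763961]), 'opening': 1.004215359158829}
scene 47.2412618619322 286.7096648319357 213.64959220934995
[[-3.730000e-01  7.880000e-01 -4.900000e-01  1.265409e+03]
 [ 9.280000e-01  3.140000e-01 -2.010000e-01  3.030350e+02]
 [-4.000000e-03 -5.300000e-01 -8.480000e-01  1.351506e+03]
 [ 0.000000e+00  0.000000e+00  0.000000e+00  1.000000e+00]]
top 57.45073005009313 283.4219080699756 211.30984334308383
[[-1.700000e-02 -9.950000e-01  9.600000e-02  4.500470e+02]
 [-1.000000e+00  1.900000e-02  1.800000e-02 -1.491100e+01]
 [-2.000000e-02 -9.600000e-02 -9.950000e-01  1.117826e+03]
 [ 0.000000e+00  0.000000e+00  0.000000e+00  1.000000e+00]]
```

View pics/scene0.png

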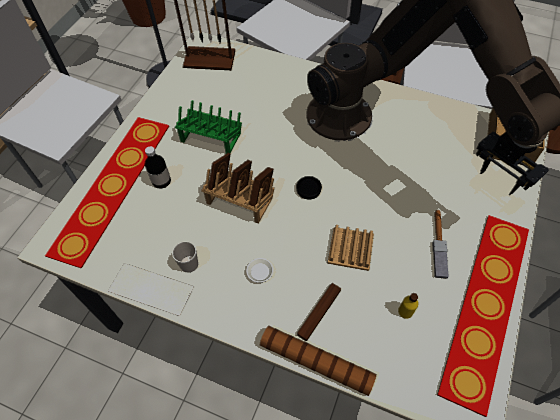

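View pics/top0.png

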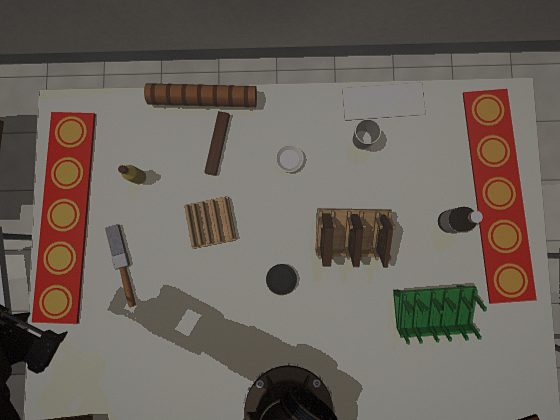

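The top view shows the brown stand with three blocks at about (355,237), a green lookalike at (437,312), and the rack at (210,222). In the scene view the stand is at (240,185) and the rack at (350,247). Next I'll build the point clouds and enlarge the crops.

```bash
cat > h.py <<'E'
import cv2,numpy as np
from cell import env, read_camera, get_calibration
def cloud(n,d):
    c=get_calibration(n);h,w=d.shape;f=h/2/np.tan(np.radians(c['vfov'])/2)
    u,v=np.meshgrid(np.arange(w),np.arange(h))
    P=np.stack([(u-c['cx'])/f*d,(v-c['cy'])/f*d,d],-1)
    T=np.array(c['world_from_camera']);return P@T[:3,:3].T+T[:3,3]
def ray(n,u,v,z):
    c=get_calibration(n);f=210/np.tan(np.radians(c['vfov'])/2)
    T=np.array(c['world_from_camera']);r=T[:3,:3]@np.array([(u-c['cx'])/f,(v-c['cy'])/f,1]);o=T[:3,3]
    return o+r*(z-o[2])/r[2]
E
python3 - <<'E'
from h import *
for n,(a,b,c,d) in {"scene":(190,140,90,90),"top":(305,195,100,80)}.items():
    p=cv2.imread(f"pics/{n}0.png");cv2.imwrite(f"pics/{n}_st.png",cv2.resize(p[b:b+d,a:a+c],None,fx=6,fy=6,interpolation=cv2.INTER_CUBIC))
for n,(a,b,c,d) in {"scene":(320,218,60,60),"top":(178,190,64,64)}.items():
    p=cv2.imread(f"pics/{n}0.png");cv2.imwrite(f"pics/{n}_rk.png",cv2.resize(p[b:b+d,a:a+c],None,fx=8,fy=8,interpolation=cv2.INTER_CUBIC))
for n in("scene","top"):
    d=np.load(n+"0.npy");P=cloud(n,d);np.save(n+"P.npy",P)
    print(n,[np.round(P[v,u]) for u,v in ([(300,260),(320,150),(130,350)] if n=="scene" else [(260,230),(300,320),(450,150)])])
P=np.load("topP.npy")
np.set_printoptions(linewidth=250,suppress=True)
print(P[196:250:3,182:240:2,2].round().astype(int))
print(P[205:272:3,312:400:3,2].round().astype(int))
E
```

```text
scene [array([627.,  85.,  -2.]), array([188.,  -7.,  -1.]), array([ 960., -572., -752.])]
top [array([504.,  75.,   4.]), array([245., -36.,  -2.]), array([ 731., -490.,   -1.])]
[[   4   -1    2   -1   -1   -2    4    2   -3    1    2   -3    3    0    1    0    2    4    0 1118   -1    9    3    4    6   -2    5    4    2]
 [   2    6    1    3    1    0   -3    4    1    1    0    3    3    0    0    8   14   14   12   15   37   37   21   12    1   -2   -1    2    2]
 [   5    2    5    0    0    1    6    5    9   37   33   12   14   10   36   35   25   13   14   11   14   34   30   13    3    3    1    0   -2]
 [   0   36   39   30   13   38   37   15   14 1118   39   21   14   17   11   38   33   10   12   12   12   40   39   15    5    4    0    0    0]
 [   2    0   36   34   15   37   34   20   14   16   38   30   13   11   15   35   33   12   12   14   14   37   39   14    9    2    1    2    5]
 [   3    2   37   34   16   13   35   30   13   14   37   37   13   13   16   40   39   16   10   15   10   16   38   26   11    4    2    1    1]
 [   1    2   36   40   20   13 
[... 4564 characters left out ...]
8   84  127  127   92    3    4    0    5    3   90   89  121  122   89   -1    2    0]
 [   3    5    0   -1  115  120  121    2    0    3    3    0   -2    0  121  118   -2    1   -3    1    0   -2    0    1  118  119    1    4    2   -1]
 [  -3    0   -4    1  115  109  112   -1    3    1    4    1   -4   -4  116  117    1    4    1   -2    1    0    3    0  115  114    5    3    0    5]
 [   0    1    4    1 1118   -1    0    0    3    4    1 1118   -2   -1    3    2    1   -1    2    3    1   -2    1    0    5    0    0    1    1    3]
 [   0    2    1    2    3    4   -1    3    5    1    0    6    5    0    1    0   -3    3    3    1   -1    3   -1    3   -2    1   -3    3   -2    1]]
```

View pics/scene_st.png

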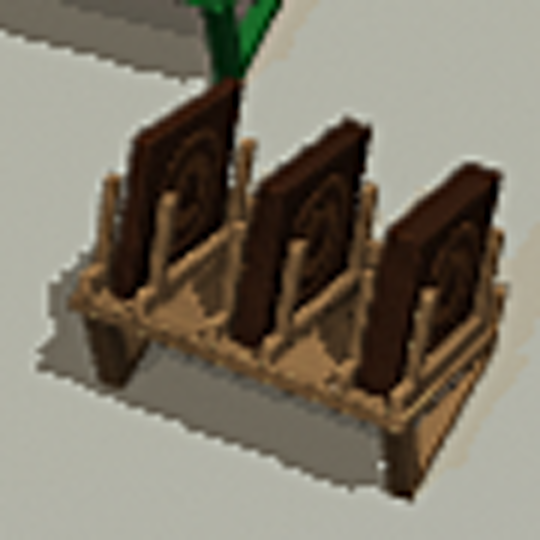

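View pics/top_st.png

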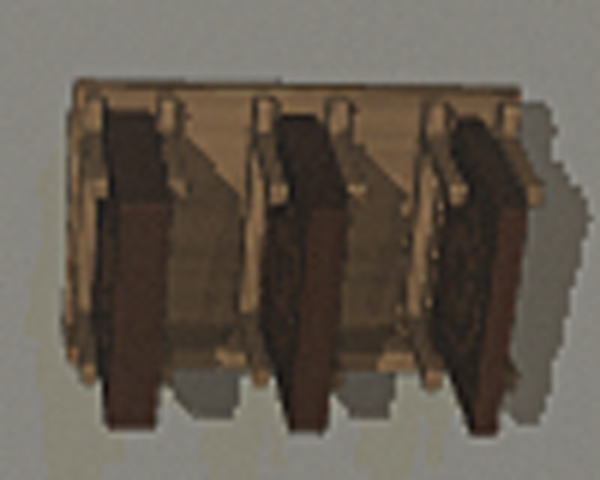

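View pics/top_rk.png

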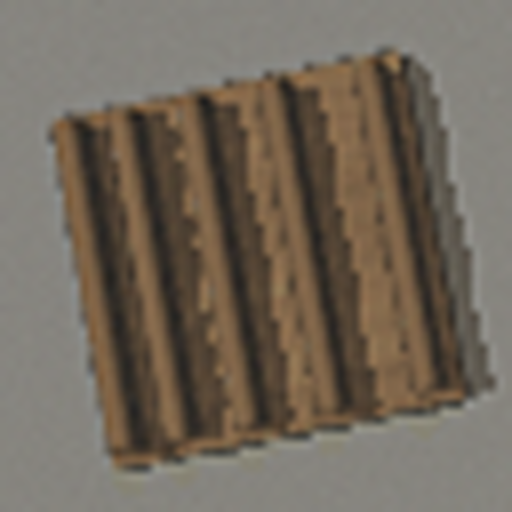

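View pics/scene_rk.png

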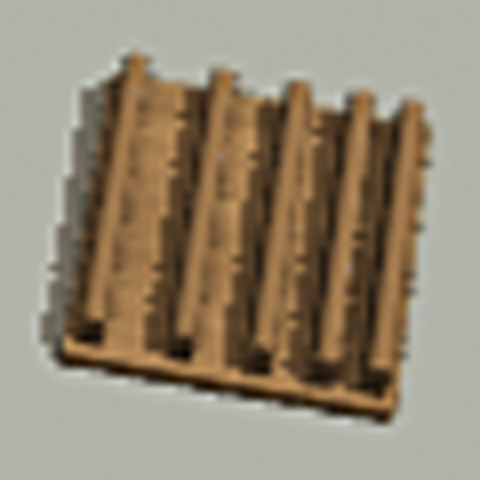

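The crops confirm it. The brown stand holds three dark blocks, and the middle one is centred near top (350,235) and scene (240,178). In the rack the narrow slot is on the left in the top view, which is +y. Next come the poses from the point clouds.

```bash
cat > meas.py <<'E'
from h import *
from scipy.optimize import least_squares
np.set_printoptions(linewidth=200,suppress=True,precision=1)
box={"scene":((322,218,380,275),(190,140,280,230)),"top":((178,190,244,254),(308,195,402,275))}
for n in("scene","top"):
    P=np.load(n+"P.npy");img=cv2.imread(f"pics/{n}0.png")
    u0,v0,u1,v1=box[n][0];Q=P[v0:v1,u0:u1].reshape(-1,3)
    T=Q[(Q[:,2]>31)&(Q[:,2]<46)]
    # wall line fit: offsets of tops across rack: 56.25? walls at y
    w=np.array([55,35,10,-20,-55.])
    def res(p):
        c,s=np.cos(p[2]),np.sin(p[2]);d=T[:,:2]-p[:2];y=-s*d[:,0]+c*d[:,1]
        return np.abs(y[:,None]-w).min(1)
    c0=(Q[Q[:,2]>8][:,:2].min(0)+Q[(Q[:,2]>8)&(Q[:,2]<60)][:,:2].max(0))/2
    best=min((least_squares(res,[*c0+[0,dy],a],loss='soft_l1',f_scale=2) for a in np.radians([5,10,15]) for dy in(-8,0,8)),key=lambda r:r.cost)
    p=best.x;c,s=np.cos(p[2]),np.sin(p[2]);d=T[:,:2]-p[:2];x=c*d[:,0]+s*d[:,1]
    lo,hi=np.percentile(x,[1,99]);p[:2]+=(lo+hi)/2*np.array([c,s])
    print(n,"rack",p[:2],np.degrees(p[2]),"len",hi-lo,"topz",np.median(T[:,2]),"rms",np.sqrt((best.fun**2).mean()))
    # stand: rect of stand+... 
    u0,v0,u1,v1=box[n][1];Q=P[v0:v1,u0:u1].reshape(-1,3);C=img[v0:v1,u0:u1].reshape(-1,3).astype(int)
    m=(Q[:,2]>15)&(Q[:,2]<1000);hsv=cv2.cvtColor(img,cv2.COLOR_BGR2HSV)[v0:v1,u0:u1].reshape(-1,3).astype(int)
    print(" stand n",m.sum(), np.percentile(hsv[m],[10,50,90],axis=0).tolist())
E
python3 meas.py
```

```text
scene rack [533.  218.6] 10.491388601278821 len 119.65582776098081 topz 34.829379496986576 rms 2.7279483907995776
 stand n 2730 [[9.0, 131.0, 23.0], [14.0, 151.5, 51.0], [16.0, 203.0, 126.0]]
top rack [530. 219.] 10.43015004551018 len 117.36054486770726 topz 36.32328882742149 rms 2.9240252047646726
 stand n 3922 [[10.0, 62.0, 43.0], [15.0, 96.0, 65.0], [17.0, 110.0, 114.0]]
```

```bash
cat > meas2.py <<'E'
from h import *
np.set_printoptions(linewidth=200,suppress=True,precision=1)
u=np.array([-.5,0,.866]);ax=np.array([.866,0,.5])
B=[]
for n,b in {"scene":(190,140,280,230),"top":(308,195,402,275)}.items():
    P=np.load(n+"P.npy");img=cv2.imread(f"pics/{n}0.png");u0,v0,u1,v1=b
    Q=P[v0:v1,u0:u1].reshape(-1,3);hsv=cv2.cvtColor(img,cv2.COLOR_BGR2HSV)[v0:v1,u0:u1].reshape(-1,3)
    # stand legs/frame footprint
    m=(Q[:,2]>20)&(Q[:,2]<200)&(hsv[:,0]<30)
    S=Q[m]; print(n,"bbox",S.min(0),S.max(0))
    # trough floors/flat slope between: frame points
    rect=cv2.minAreaRect(S[S[:,2]<103][:,:2].astype(np.float32));print(" rect",rect)
    T=S[(S[:,2]>115)]
    # cluster in y by kmeans
    _,lab,cen=cv2.kmeans(T[:,1:2].astype(np.float32),3,None,(3,50,.1),5,cv2.KMEANS_PP_CENTERS)
    for k in np.argsort(cen[:,0]):
        t=T[lab[:,0]==k]; 
        g=t[:,:3]@u
        top=t[g>np.percentile(g,98)-5]   # top edge face
        l=cv2.fitLine(top[:,:2].astype(np.float32),cv2.DIST_HUBER,0,.01,.01).ravel()
        yaw=np.degrees(np.arctan(l[1]/l[0]))
        print(" cl",t.mean(0),len(t),"top n",len(top),"mid",(top.max(0)+top.min(0))/2,"mean",top.mean(0),"yaw",yaw)
    B.append(S)
np.save("S0.npy",B[0]);np.save("S1.npy",B[1])
E
python3 meas2.py
```

```text
scene bbox [ 399.9 -288.5   20. ] [561.2 -83.2 168.6]
 rect ((484.5051574707031, -183.73922729492188), (202.66795349121094, 150.32044982910156), 86.7686538696289)
 cl [ 482.8 -258.7  134.5] 254 top n 57 mid [ 449.2 -259.9  140.3] mean [ 451.6 -259.1  141.6] yaw -3.7653708
 cl [ 484.4 -182.5  135.7] 294 top n 80 mid [ 453.  -183.3  142. ] mean [ 453.4 -183.   141.4] yaw -0.22897562
 cl [ 487.2 -106.5  136.5] 323 top n 101 mid [ 454.7 -107.1  141.5] mean [ 457.6 -107.6  142.1] yaw -2.0092492
top bbox [ 397.4 -286.4   24.6] [557.4 -83.5 168. ]
 rect ((481.64849853515625, -184.2685546875), (199.88229370117188, 146.4737091064453), 88.00093078613281)
 cl [ 470.2 -258.2  136.5] 383 top n 160 mid [ 444.2 -258.5  141.2] mean [ 448.2 -258.8  141.8] yaw -1.7305675
 cl [ 470.5 -182.3  137.5] 440 top n 218 mid [ 447.8 -183.3  141.3] mean [ 449.9 -183.1  141.4] yaw -1.5038415
 cl [ 470.7 -107.4  139.9] 469 top n 277 mid [ 449.3 -107.9  141.5] mean [ 453.4 -107.7  142. ] yaw -1.9158577
```

```bash
python3 - <<'E'
from h import *
np.set_printoptions(linewidth=200,suppress=True,precision=1)
a=np.radians(-2);R=np.array([[np.cos(a),-np.sin(a),0],[np.sin(a),np.cos(a),0],[0,0,1]])
bx=R@[.866,0,.5];by=R@[0,1,0];bz=R@[-.5,0,.866]
M=np.array([bx,by,bz])
for i,n in enumerate(("scene","top")):
    S=np.load(f"S{i}.npy");
    for y0 in(-259,-183,-107):
        L=(S-[475,y0,98])@M.T
        L=L[(abs(L[:,1])<20)&(L[:,2]>22)]
        g=L[:,2];top=L[(g>np.percentile(g,90)-5)]
        z=np.median(top[:,2]);top=L[abs(g-z)<4]
        print(n,y0,"ztop",z,"y pct",np.percentile(top[:,1],[2,10,50,90,98]),"x pct",np.percentile(top[:,0],[1,3,50,97,99]),
          "sides",np.percentile(L[L[:,2]<35][:,1],[1,10,50,90,99]))
E
```

```text
scene -259 ztop 49.39756722761677 y pct [-7.9 -5.9 -0.5  3.9  5. ] x pct [-56.2 -51.9   0.2  47.8  48.7] sides [-7.4 -1.4  3.5  4.8  5.7]
scene -183 ztop 48.16986068123239 y pct [-10.   -8.2  -0.2   5.9   7.1] x pct [-51.4 -49.2   3.9  52.4  54.8] sides [-9.1 -2.9  5.6  6.7  8.3]
scene -107 ztop 46.83532485931162 y pct [-11.5  -9.5  -0.6   7.8   9.2] x pct [-55.6 -50.3   4.7  54.5  56. ] sides [-12.7  -7.5   7.7   9.2  10. ]
top -259 ztop 50.988897225817304 y pct [-6.8 -5.6 -0.4  4.2  5.2] x pct [-59.  -57.9  -6.4  46.1  47.7] sides [-9.5  0.   4.6  5.6 14.6]
top -183 ztop 49.836148781017855 y pct [-9.1 -7.9 -0.9  6.2  7.2] x pct [-56.8 -54.2  -1.   48.2  49.8] sides [-11.6  -4.4   7.    7.9  14.4]
top -107 ztop 48.558378222451985 y pct [-11.8  -9.9  -1.3   7.6   9.2] x pct [-55.4 -53.    1.1  50.3  51.8] sides [-11.3  -8.1   9.5  10.1  10.6]
```

Top-face widths are about 12, 17 and 22 mm from −y to +y, so the middle block should be the 17 mm one and should fit slot 3. Its centre is about (473.6, −184.2, 98.4) with yaw −2°, which agrees with the text's 97 mm. The rack is at (531.5, 219) with yaw 10.45°. Next I'll work out the moves.

```bash
cat > mv.py <<'E'
from h import *
from scipy.spatial.transform import Rotation as Ro
np.set_printoptions(linewidth=200,suppress=True,precision=4)
def bR(yawdeg,tilt):  # block frame axes; tilt deg toward -x
    return Ro.from_euler('ZY',[yawdeg,-tilt],degrees=True)
flip=Ro.from_matrix(np.array([[-1,0,0],[0,1,0],[0,0,-1.]])) # tool x=-bx, y=by, z=-bz
def tool(yaw,tilt): return bR(yaw,tilt)*flip
def delta(p,R,R0=None,p0=None):
    s=env.state()
    if R0 is None: R0=Ro.from_euler('xyz',s['tcp_rot'])
    if p0 is None: p0=s['eef_pos']
    print("turn",(R0.inv()*R).as_rotvec(),"shift",R0.inv().apply(np.array(p)-p0)/1000)
C=np.array([473.6,-184.2,98.4]);RS=bR(-2,30);UP=RS.apply([0,0,1])
RK=np.array([531.5,219,0]);RKR=bR(10.45,0)
def slot(y,h): return RK+RKR.apply([0,y,12+h])  # TCP point
E
python3 -c "
from mv import *
delta([480,200,290],tool(-2,0))
p=C-9*UP
print(p,p+130*UP)
"
```

```text
turn [-0.0009 -0.0003 -0.4299] shift [-0.3395 -0.2309 -0.0757]
[ 478.0973 -184.357    90.6058] [ 413.1369 -182.0886  203.1891]
```

Request:
arm_command([
  [[0, 0, -0.1], [-0.045, -0.03, -0.02], 0],
  [[0, 0, -0.2], [-0.09, -0.06, -0.04], 0],
  [[0, 0, -0.3], [-0.13, -0.09, -0.05], 0],
  [[0, 0, -0.43], [-0.17, -0.115, -0.06], 0],
  [[0, 0, -0.43], [-0.21, -0.14, -0.07], 100],
  [[0, 0, -0.43], [-0.25, -0.17, -0.075], 100],
  [[0, 0, -0.43], [-0.29, -0.2, -0.075], 100],
  [[0, 0, -0.43], [-0.34, -0.23, -0.075], 100],
])

```text
t: 0.9
eef_pos: [470.4, 216.6, 289.9]
tcp_rot: [3.141, 0.0, 3.107]
ft_force: [0.4, 0.8, -1.0]
opening: 0.72
```

```bash
python3 -c "
from mv import *
s=env.state();print(s['t'],s['eef_pos'],s['joints'],s['opening'])
p=C-9*UP
delta(p+130*UP,tool(-2,30))
"
```

```text
0.9 [470.4125 216.6242 289.8707] [ 0.3039  0.2634  1.7123  0.0001  1.1654 -1.2323] 0.7200269384568599
turn [ 0.0003 -0.5232  0.0002] shift [ 0.0435 -0.4005  0.0866]
```

Request:
arm_command([
  [[0, -0.07, 0], [0.005, -0.05, 0], 100],
  [[0, -0.2, 0], [0.01, -0.1, 0], 100],
  [[0, -0.3, 0], [0.02, -0.15, 0], 100],
  [[0, -0.4, 0], [0.03, -0.2, 0], 100],
  [[0, -0.523, 0], [0.04, -0.25, 0], 100],
  [[0, -0.523, 0], [0.05, -0.3, 0], 100],
  [[0, -0.523, 0], [0.053, -0.35, 0.04], 100],
  [[0, -0.523, 0], [0.053, -0.383, 0.08], 100],
])

```text
t: 1.7
eef_pos: [410.9, -106.1, 252.4]
tcp_rot: [3.142, 0.525, 3.108]
ft_force: [1.1, 0.0, -0.1]
opening: 0.607
```

Request:
arm_command([
  [[0, 0, 0], [0, 0, 0], 100],
  [[0, 0, 0], [0, 0, 0], 100],
  [[0, 0, 0], [0, 0, 0], 100],
])

```text
t: 2.0
eef_pos: [411.5, -103.9, 252.1]
tcp_rot: [3.139, 0.522, 3.108]
ft_force: [0.8, -0.1, -0.2]
opening: 0.607
```

```bash
python3 -c "
from mv import *
s=env.state();print(s['t'],s['eef_pos'],s['tcp_rot'],s['joints'],s['opening'],s['ft_force'])
p=C-9*UP
delta(p+130*UP,tool(-2,30))
delta(p+30*UP,tool(-2,30))
delta(p,tool(-2,30))
im,d=read_camera('scene');cv2.imwrite('pics/scene1.png',cv2.resize(im[80:260,150:390],None,fx=3,fy=3))
im,d=read_camera('top');cv2.imwrite('pics/top1.png',cv2.resize(im[150:330,270:510],None,fx=3,fy=3))
"
```

```text
2.0 [ 411.5125 -103.8526  252.0709] [3.1386 0.5215 3.1078] [-0.5741 -0.0042  2.2679  0.5799  0.492  -2.5744] 0.6074025718398373 [ 0.8226 -0.0883 -0.184 ]
turn [ 0.0036 -0.0021  0.001 ] shift [ 0.0207 -0.0783  0.0443]
turn [ 0.0036 -0.0021  0.001 ] shift [ 0.0205 -0.0786  0.1443]
turn [ 0.0036 -0.0021  0.001 ] shift [ 0.0204 -0.0787  0.1743]
```

Joint 6 is close to its limit at −2.57, so I'll turn the tool half a turn about its own axis. The grasp stays the same.

Request:
arm_command([
  [[0, 0, 0.14], [0, 0, 0], 100],
  [[0, 0, 0.28], [0, 0, 0], 100],
  [[0, 0, 0.42], [0, 0, 0], 100],
  [[0, 0, 0.56], [0, 0, 0], 100],
  [[0, 0, 0.7], [0, 0, 0], 100],
  [[0, 0, 0.84], [0, 0, 0], 100],
  [[0, 0, 0.98], [0, 0, 0], 100],
  [[0, 0, 1.05], [0, 0, 0], 100],
])

```text
t: 2.9
eef_pos: [411.6, -103.4, 252.2]
tcp_rot: [2.677, 0.247, 1.997]
ft_force: [-0.2, 0.5, -0.0]
opening: 0.613
```

Request:
arm_command([
  [[0, 0, 0.14], [0, 0, 0], 100],
  [[0, 0, 0.28], [0, 0, 0], 100],
  [[0, 0, 0.42], [0, 0, 0], 100],
  [[0, 0, 0.56], [0, 0, 0], 100],
  [[0, 0, 0.7], [0, 0, 0], 100],
  [[0, 0, 0.84], [0, 0, 0], 100],
  [[0, 0, 0.98], [0, 0, 0], 100],
  [[0, 0, 1.05], [0, 0, 0], 100],
])

```text
t: 3.7
eef_pos: [411.6, -103.4, 252.2]
tcp_rot: [2.683, -0.259, 1.066]
ft_force: [-0.1, -0.6, -0.3]
opening: 0.607
```

Request:
arm_command([
  [[0, 0, 0.14], [0, 0, 0], 100],
  [[0, 0, 0.28], [0, 0, 0], 100],
  [[0, 0, 0.42], [0, 0, 0], 100],
  [[0, 0, 0.56], [0, 0, 0], 100],
  [[0, 0, 0.7], [0, 0, 0], 100],
  [[0, 0, 0.84], [0, 0, 0], 100],
  [[0, 0, 0.98], [0, 0, 0], 100],
  [[0, 0, 1.042], [0, 0, 0], 100],
])

```text
t: 4.5
eef_pos: [411.6, -103.4, 252.2]
tcp_rot: [-3.136, -0.522, -0.038]
ft_force: [-0.0, -0.4, -0.1]
opening: 0.606
```

```bash
sed -i 's/\[\[-1,0,0\],\[0,1,0\],\[0,0,-1.\]\]/[[1,0,0],[0,-1,0],[0,0,-1.]]/' mv.py; python3 -c "
from mv import *
s=env.state();print(s['t'],s['eef_pos'],s['tcp_rot'],s['joints'],s['opening'],s['ft_force'])
p=C-9*UP
delta(p+130*UP,tool(-2,30))
"
```

```text
4.5 [ 411.5955 -103.4446  252.1666] [-3.136  -0.522  -0.0383] [-0.5732 -0.0045  2.2681  0.5807  0.4918  0.5712] 0.6063706247364559 [-0.0254 -0.4379 -0.1039]
turn [-0.0039  0.0016 -0.0029] shift [-0.0205  0.0788  0.0443]
```

Request:
arm_command([
  [[0, 0, 0], [-0.005, 0.02, 0], 100],
  [[0, 0, 0], [-0.01, 0.04, 0], 100],
  [[0, 0, 0], [-0.02, 0.06, 0], 100],
  [[-0.004, 0.0015, -0.003], [-0.0205, 0.079, 0.02], 100],
  [[-0.004, 0.0015, -0.003], [-0.0205, 0.079, 0.044], 100],
  [[-0.004, 0.0015, -0.003], [-0.0205, 0.079, 0.044], 100],
  [[-0.004, 0.0015, -0.003], [-0.0205, 0.079, 0.044], 100],
])

```text
t: 5.2
eef_pos: [413.0, -182.3, 203.4]
tcp_rot: [3.14, -0.522, -0.029]
ft_force: [0.0, -0.4, 0.7]
opening: 0.612
```

```bash
python3 -c "
from mv import *
s=env.state();print(s['t'],s['eef_pos'],s['tcp_rot'],s['joints'],s['opening'],s['ft_force'])
p=C-9*UP
delta(p+130*UP,tool(-2,30))
delta(p+30*UP,tool(-2,30))
delta(p,tool(-2,30))
im,d=read_camera('scene');cv2.imwrite('pics/scene1.png',cv2.resize(im[80:260,150:390],None,fx=3,fy=3))
im,d=read_camera('top');cv2.imwrite('pics/top1.png',cv2.resize(im[150:330,270:510],None,fx=3,fy=3))
"
```

```text
5.2 [ 413.0091 -182.3419  203.3929] [ 3.1398 -0.5223 -0.0292] [-0.7714  0.1462  2.2788  0.8567  0.4606  0.0976] 0.611795461443605 [ 0.0345 -0.4209  0.7112]
turn [-0.0011  0.0013  0.005 ] shift [ 0.     -0.0003  0.0002]
turn [-0.0011  0.0013  0.005 ] shift [ 0.0001 -0.0002  0.1002]
turn [-0.0011  0.0013  0.005 ] shift [ 0.0002 -0.0001  0.1302]
```

View pics/scene1.png

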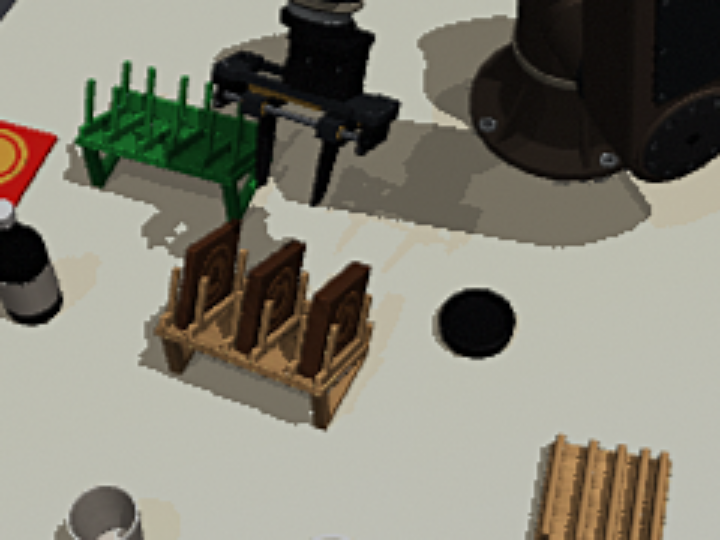

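View pics/top1.png

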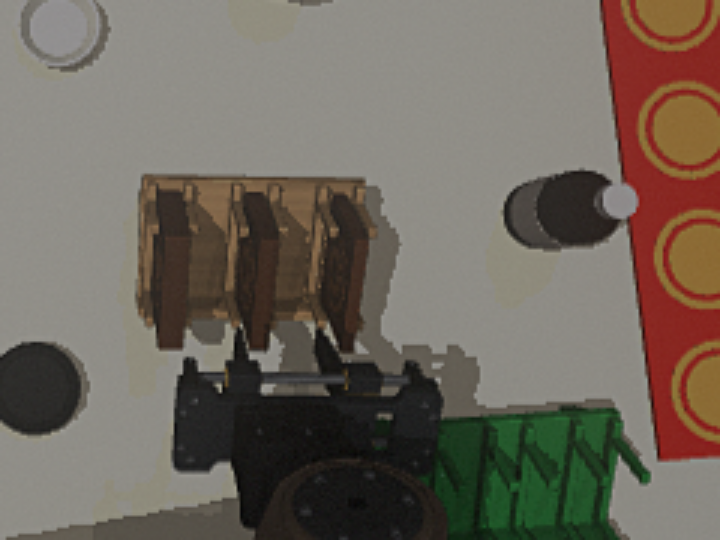

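In both views the open fingers straddle the middle block's plane: tips at about (262,180)/(325,200) in the scene crop and (238,335)/(318,340) in the top crop. Advancing along the slope.

Request:
arm_command([
  [[-0.001, 0.001, 0.005], [0, 0, 0.025], 100],
  [[-0.001, 0.001, 0.005], [0, 0, 0.05], 100],
  [[-0.001, 0.001, 0.005], [0, 0, 0.075], 100],
  [[-0.001, 0.001, 0.005], [0, 0, 0.1], 100],
  [[-0.001, 0.001, 0.005], [0, 0, 0.118], 100],
  [[-0.001, 0.001, 0.005], [0, 0, 0.13], 100],
  [[-0.001, 0.001, 0.005], [0, 0, 0.13], 100],
  [[-0.001, 0.001, 0.005], [0, 0, 0.13], 100],
])

```text
t: 6.1
eef_pos: [477.9, -185.5, 91.4]
tcp_rot: [3.14, -0.525, -0.036]
ft_force: [0.4, 0.1, 0.3]
opening: 0.608
```

```bash
python3 -c "
from mv import *
s=env.state();print(s['t'],s['eef_pos'],s['tcp_rot'],s['joints'],s['opening'],s['ft_force'])
p=C-9*UP
delta(p,tool(-2,30))
im,d=read_camera('scene');cv2.imwrite('pics/scene2.png',cv2.resize(im[100:240,160:320],None,fx=4.5,fy=4.5))
im,d=read_camera('top');cv2.imwrite('pics/top2.png',cv2.resize(im[180:300,290:440],None,fx=4.5,fy=4.5))
"
```

```text
6.1 [ 477.9275 -185.5227   91.4206] [ 3.1403 -0.5251 -0.0356] [-0.6569  0.4611  2.2823  1.7103  0.298  -0.7003] 0.6084631085228489 [0.3804 0.0727 0.337 ]
turn [ 0.0016 -0.0015 -0.0006] shift [-0.0003 -0.0012  0.0008]
```

View pics/scene2.png

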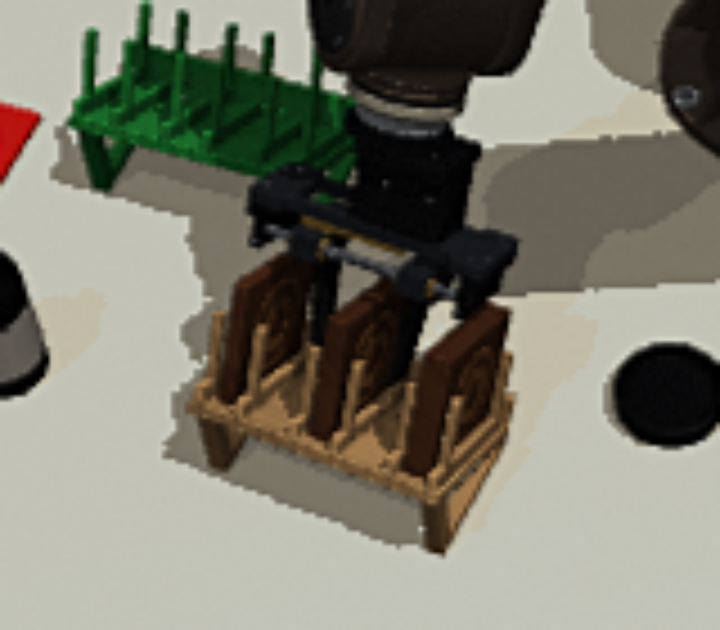

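View pics/top2.png

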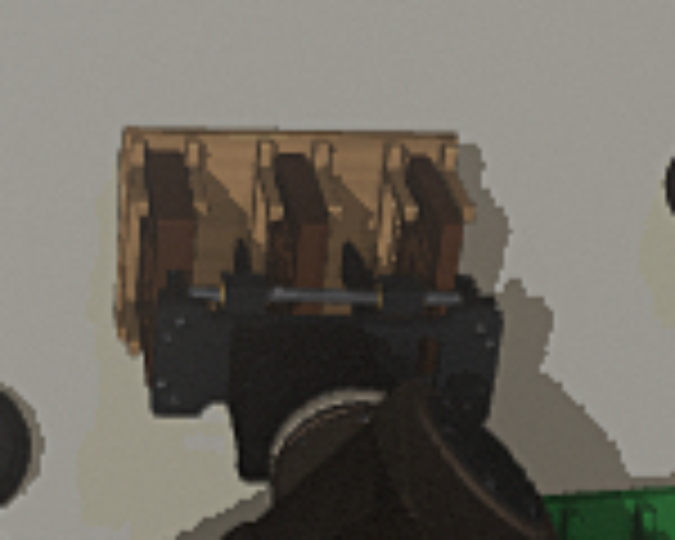

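The fingers straddle only the middle block, with the tips at (243,255) and (352,265) in the top crop. Closing.

Request:
arm_command([
  [[0, 0, 0], [0, -0.001, 0], 140],
  [[0, 0, 0], [0, -0.001, 0], 255],
  [[0, 0, 0], [0, -0.001, 0], 255],
  [[0, 0, 0], [0, -0.001, 0], 255],
  [[0, 0, 0], [0, -0.001, 0], 255],
  [[0, 0, 0], [0, -0.001, 0], 255],
  [[0, 0, 0], [0, -0.001, 0], 255],
  [[0, 0, 0], [0, -0.001, 0], 255],
])

```text
t: 7.0
eef_pos: [477.8, -184.8, 90.4]
tcp_rot: [3.141, -0.524, -0.037]
ft_force: [-1.2, -0.0, 1.0]
opening: 0.179
```

```bash
python3 -c "
from mv import *
s=env.state();print(s['t'],s['eef_pos'],s['tcp_rot'],s['joints'],s['opening']*95,s['ft_force'])
p=C-9*UP
delta(p+150*UP,tool(-2,30))
"
```

```text
7.0 [ 477.753  -184.7863   90.4409] [ 3.1406 -0.5237 -0.0365] [-0.6551  0.4628  2.2834  1.7185  0.2967 -0.7065] 17.046268103028815 [-1.1574 -0.0439  1.0215]
turn [ 0.0018 -0.0001 -0.0014] shift [ 0.0004 -0.0002 -0.15  ]
```

Finger gap is 17.0 mm, so this is the 17 mm block and slot 3 is expected. Drawing it along its own up direction.

Request:
arm_command([
  [[0, 0, 0], [0, 0, -0.01], 255],
  [[0, 0, 0], [0, 0, -0.025], 255],
  [[0, 0, 0], [0, 0, -0.045], 255],
  [[0, 0, 0], [0, 0, -0.065], 255],
  [[0, 0, 0], [0, 0, -0.085], 255],
  [[0, 0, 0], [0, 0, -0.105], 255],
  [[0, 0, 0], [0, 0, -0.12], 255],
  [[0, 0, 0], [0, 0, -0.12], 255],
])

```text
t: 7.8
eef_pos: [417.5, -182.6, 195.6]
tcp_rot: [3.139, -0.525, -0.036]
ft_force: [0.9, 0.2, -1.6]
opening: 0.179
```

```bash
python3 -c "
from mv import *
s=env.state();print(s['t'],s['eef_pos'],s['tcp_rot'],s['joints'],s['opening']*95,s['ft_force'])
delta([470,-100,260],tool(0,0))
delta([500,150,260],tool(10.45,0))
"
```

```text
7.8 [ 417.5322 -182.572   195.5861] [ 3.1388 -0.5255 -0.0358] [-0.7612  0.167   2.2852  0.9061  0.4336  0.0587] 17.026200339425102 [ 0.8818  0.2038 -1.6191]
turn [ 0.0121 -0.5254 -0.0357] shift [ 0.0751 -0.0843 -0.0311]
turn [ 0.06   -0.5231 -0.2139] shift [ 0.0933 -0.3353 -0.0213]
```

```bash
python3 -c "
from mv import *
delta([450,-180,260],tool(0,0))
"
```

```text
turn [ 0.0121 -0.5254 -0.0357] shift [ 0.0603 -0.0036 -0.0395]
```

Request:
arm_command([
  [[0, 0, 0], [0.02, -0.001, -0.035], 255],
  [[0.002, -0.08, -0.005], [0.04, -0.002, -0.039], 255],
  [[0.004, -0.18, -0.01], [0.06, -0.0036, -0.0395], 255],
  [[0.006, -0.28, -0.015], [0.06, -0.0036, -0.0395], 255],
  [[0.008, -0.38, -0.025], [0.06, -0.0036, -0.0395], 255],
  [[0.012, -0.525, -0.036], [0.06, -0.0036, -0.0395], 255],
  [[0.012, -0.525, -0.036], [0.06, -0.0036, -0.0395], 255],
  [[0.012, -0.525, -0.036], [0.06, -0.0036, -0.0395], 255],
])

```text
t: 8.6
eef_pos: [450.7, -179.1, 257.1]
tcp_rot: [-3.137, 0.0, 0.002]
ft_force: [-0.3, 0.7, -1.9]
opening: 0.179
```

```bash
python3 -c "
from mv import *
s=env.state();print(s['t'],s['eef_pos'],s['tcp_rot'],s['joints'],s['opening']*95,s['ft_force'])
delta(slot(45,150),tool(10.45,0)); print(slot(45,150))
"
```

```text
8.6 [ 450.7223 -179.0991  257.0959] [-3.1375  0.0001  0.0025] [-0.5165  0.2451  1.8319  0.004   1.0667  1.0499] 17.001115084579304 [-0.2663  0.7076 -1.9053]
turn [-0.0041 -0.0003 -0.1799] shift [ 0.0737 -0.4418  0.0969]
[523.338  263.2536 162.    ]
```

Request:
arm_command([
  [[-0.004, 0, -0.02], [0.005, -0.04, 0], 255],
  [[-0.004, 0, -0.05], [0.01, -0.08, 0], 255],
  [[-0.004, 0, -0.08], [0.02, -0.12, 0], 255],
  [[-0.004, 0, -0.11], [0.03, -0.16, 0], 255],
  [[-0.004, 0, -0.14], [0.04, -0.205, 0], 255],
  [[-0.004, 0, -0.18], [0.05, -0.25, 0], 255],
  [[-0.004, 0, -0.18], [0.06, -0.295, 0], 255],
  [[-0.004, 0, -0.18], [0.07, -0.34, 0], 255],
])

```text
t: 9.4
eef_pos: [519.4, 161.9, 258.7]
tcp_rot: [-3.141, -0.0, 0.181]
ft_force: [1.1, -0.6, -1.2]
opening: 0.178
```

Request:
arm_command([
  [[0, 0, 0], [0.002, -0.04, 0], 255],
  [[0, 0, 0], [0.004, -0.08, 0.02], 255],
  [[0, 0, 0], [0.004, -0.1, 0.04], 255],
  [[0, 0, 0], [0.004, -0.1, 0.05], 255],
  [[0, 0, 0], [0.004, -0.1, 0.05], 255],
  [[0, 0, 0], [0.004, -0.1, 0.05], 255],
])

```text
t: 10.0
eef_pos: [506.1, 258.1, 209.2]
tcp_rot: [3.14, 0.001, 0.18]
ft_force: [0.8, 0.1, -1.4]
opening: 0.176
```

```bash
python3 -c "
from mv import *
s=env.state();print(s['t'],s['eef_pos'],s['tcp_rot'],s['joints'],s['opening']*95,s['ft_force'])
delta(slot(45,24+39+25),tool(10.45,0)); print(slot(45,150))
im,d=read_camera('scene');cv2.imwrite('pics/scene3.png',cv2.resize(im[100:300,160:430],None,fx=2.8,fy=2.8))
"
```

```text
10.0 [506.148  258.0726 209.1586] [3.1401 0.0006 0.1795] [ 0.3559  0.4164  1.7068 -0.0016  1.0193  1.748 ] 16.74978156395304 [ 0.7705  0.0729 -1.4312]
turn [ 0.0015  0.0006 -0.0028] shift [ 0.0179 -0.0022  0.1091]
[523.338  263.2536 162.    ]
```

View pics/scene3.png

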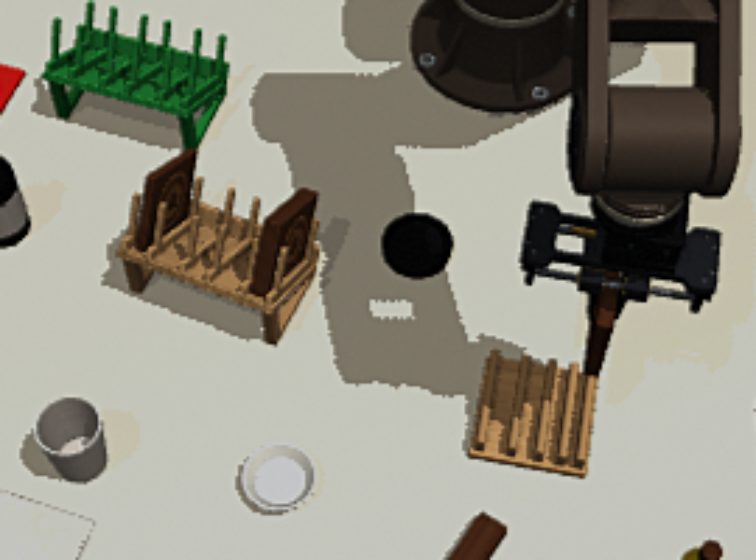

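The block is held upright, its outer-place neighbours are undisturbed in the stand, and the rack is at crop (535,415). Lowering to just above slot 1.

Request:
arm_command([
  [[0.001, 0.001, -0.003], [0.01, -0.001, 0.03], 255],
  [[0.001, 0.001, -0.003], [0.018, -0.002, 0.06], 255],
  [[0.001, 0.001, -0.003], [0.018, -0.002, 0.09], 255],
  [[0.001, 0.001, -0.003], [0.018, -0.002, 0.109], 255],
  [[0.001, 0.001, -0.003], [0.018, -0.002, 0.109], 255],
  [[0.001, 0.001, -0.003], [0.018, -0.002, 0.109], 255],
])

```text
t: 10.65
eef_pos: [523.9, 263.5, 100.8]
tcp_rot: [3.141, -0.001, 0.183]
ft_force: [-0.3, -0.3, -0.9]
opening: 0.176
```

```bash
python3 -c "
from mv import *
s=env.state();print(s['t'],s['eef_pos'],s['tcp_rot'],s['opening']*95,s['ft_force'])
delta(slot(45,24+39),tool(10.45,0))
for n,(a,b) in {'scene':(320,190),'top':(160,170)}.items():
    im,d=read_camera(n);cv2.imwrite(f'pics/{n}4.png',cv2.resize(im[b:b+90,a:a+90],None,fx=6,fy=6,interpolation=cv2.INTER_CUBIC))
    np.save(n+'4P.npy',cloud(n,d))
P=np.load('scene4P.npy').reshape(-1,3)
L=RKR.inv().apply(P-slot(45,0))
m=(abs(L[:,0])<70)&(abs(L[:,1])<16)&(L[:,2]>26)&(L[:,2]<160)
L=L[m]
for z in range(26,160,6):
    k=L[(L[:,2]>=z)&(L[:,2]<z+6)]
    if len(k)>3: print(z,len(k),'y',np.percentile(k[:,1],[3,50,97]),'x',np.percentile(k[:,0],[3,97]))
"
```

```text
10.65 [523.8964 263.5015 100.823 ] [ 3.1406 -0.0009  0.1826] 16.753390781347466 [-0.2702 -0.337  -0.8631]
turn [ 0.001  -0.0009  0.0002] shift [-0.0006  0.0001  0.0258]
26 16 y [-12.4185  -9.9695  11.782 ] x [-36.1111  59.9898]
50 5 y [-8.3251 -3.9217  4.9105] x [40.3078 54.601 ]
56 11 y [-8.5799 -5.0178  6.2983] x [18.8527 53.2987]
62 6 y [-7.6024  1.7049  5.7779] x [32.1522 55.0841]
68 4 y [-8.28   -3.1652  4.8125] x [37.617  54.3334]
74 5 y [-9.1544 -4.053   4.0401] x [13.7435 54.7368]
80 13 y [-9.2278 -4.9484  7.001 ] x [25.7367 55.1588]
86 7 y [-9.199  -2.7796  5.1997] x [20.5473 53.7869]
92 8 y [-14.1001  -7.5163   1.622 ] x [10.1673 54.8255]
98 11 y [-9.2148 -4.8698 12.3829] x [12.4351 55.4991]
104 12 y [-14.9858  -3.5179  11.4455] x [12.1245 55.3824]
110 14 y [-12.7204  -6.2745  14.667 ] x [11.4521 55.0937]
116 10 y [-10.9321  -2.3932  12.9578] x [11.872 55.911]
122 15 y [-15.0628  -4.9817  12.9816] x [12.1175 54.6931]
128 15 y [-11.5152   2.5589  14.6638] x [12.1133 54.5909]
134 10 y [-8.241  -0.5886 10.1455] x [11.1796 54.4788]
140 53 y [-7.8304 -0.7976  9.3008] x [-6.3089 54.7078]
146 43 y [-8.1005  0.7307  7.967 ] x [-2.7245 53.6644]
```

View pics/scene4.png

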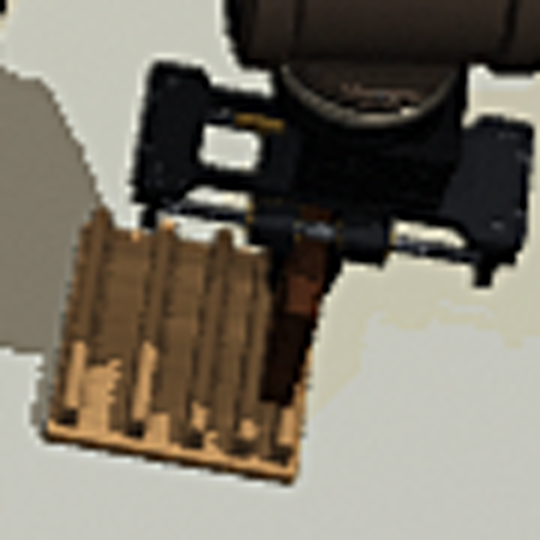

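View pics/top4.png

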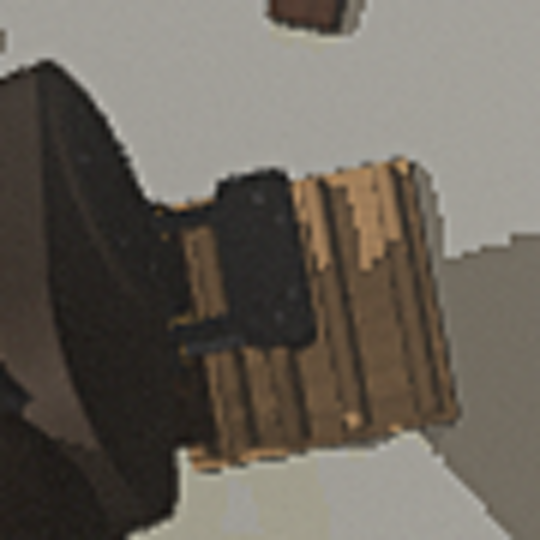

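The block is upright: its end face sits at x≈55 mm over its whole height, its y centre is about −1 mm from slot 1's line, and its bottom is about 25 mm above the walls. Setting it down gently.

Request:
arm_command([
  [[0, 0, 0], [0, 0, 0.01], 255],
  [[0, 0, 0], [0, 0, 0.018], 255],
  [[0, 0, 0], [0, 0, 0.021], 255],
  [[0, 0, 0], [0, 0, 0.023], 255],
  [[0, 0, 0], [0, 0, 0.024], 255],
  [[0, 0, 0], [0, 0, 0.025], 255],
])

```text
t: 11.35
eef_pos: [523.2, 264.0, 75.0]
tcp_rot: [3.14, 0.0, 0.184]
ft_force: [-3.5, -0.9, 11.0]
opening: 0.171
```

Request:
arm_command([
  [[0, 0, 0], [0, 0, 0.001], 255],
  [[0, 0, 0], [0, 0, 0.002], 255],
])

```text
t: 11.55
eef_pos: [523.3, 264.0, 74.9]
tcp_rot: [3.14, -0.001, 0.184]
ft_force: [-8.5, -4.7, 31.5]
opening: 0.178
```

Contact of about 31 N with the centre about 72 mm above the slot floor, so the block stays up on slot 1. Lifting and stepping on to slot 2.

Request:
arm_command([
  [[0, 0, 0], [0, 0, 0], 255],
  [[0, 0, 0], [0, 0, -0.012], 255],
  [[0, 0, 0], [0, 0, -0.022], 255],
  [[0, 0, 0], [0, 0.012, -0.022], 255],
  [[0, 0, 0], [0, 0.0225, -0.022], 255],
  [[0, 0, 0], [0, 0.0225, -0.022], 255],
  [[0, 0, 0], [0, 0.0225, -0.022], 255],
])

```text
t: 12.25
eef_pos: [527.3, 241.2, 94.4]
tcp_rot: [3.14, 0.001, 0.182]
ft_force: [0.2, -0.6, -0.9]
opening: 0.177
```

```bash
python3 -c "
from mv import *
s=env.state();print(s['t'],s['eef_pos'],s['tcp_rot'],s['opening']*95,s['ft_force'])
delta(slot(22.5,24+39),tool(10.45,0))
im,d=read_camera('scene');cv2.imwrite(f'pics/scene5.png',cv2.resize(im[190:280,320:410],None,fx=6,fy=6,interpolation=cv2.INTER_CUBIC))
P=cloud('scene',d).reshape(-1,3)
L=RKR.inv().apply(P-slot(22.5,0))
m=(abs(L[:,0])<70)&(abs(L[:,1])<12)&(L[:,2]>26)&(L[:,2]<130)&(L[:,0]>45)
L=L[m]
for z in range(26,130,12):
    k=L[(L[:,2]>=z)&(L[:,2]<z+12)]
    if len(k)>3: print(z,len(k),'y',np.percentile(k[:,1],[3,50,97]),'x',np.percentile(k[:,0],[3,97]))
"
```

```text
12.25 [527.2661 241.2027  94.3676] [3.1402 0.001  0.1824] 16.78896885904904 [ 0.1711 -0.6009 -0.9205]
turn [0.0014 0.001  0.    ] shift [0.0002 0.0001 0.0194]
38 5 y [-7.7583 -1.6945  3.8743] x [51.1457 53.0552]
50 10 y [-7.9813 -1.1389  6.5278] x [50.5638 54.7375]
62 14 y [-8.0727 -0.7507  6.8059] x [48.0973 54.2096]
74 10 y [-7.8111 -3.0339  6.4776] x [49.6279 53.4272]
86 14 y [-8.056  -0.7879  7.6833] x [46.9413 53.7254]
98 10 y [-7.6594  1.9179  7.5842] x [49.1704 53.7361]
110 14 y [-7.8778 -1.2472  5.9404] x [50.3424 55.381 ]
122 7 y [-4.9534  3.3435  7.9146] x [50.9034 53.5707]
```

View pics/scene5.png

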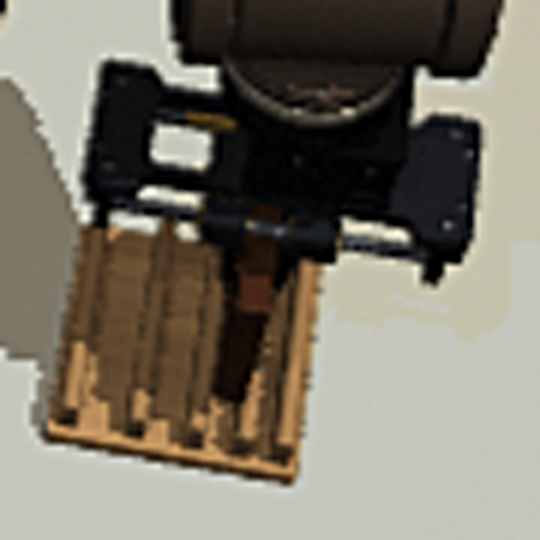

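The block is over slot 2, still upright (crop ≈(240,340)). Trying slot 2.

Request:
arm_command([
  [[0, 0, 0], [0, 0, 0.008], 255],
  [[0, 0, 0], [0, 0, 0.015], 255],
  [[0, 0, 0], [0, 0, 0.018], 255],
  [[0, 0, 0], [0, 0, 0.02], 255],
  [[0, 0, 0], [0, 0, 0.022], 255],
])

```text
t: 12.8
eef_pos: [527.3, 241.7, 73.3]
tcp_rot: [3.14, 0.0, 0.184]
ft_force: [-3.5, -7.6, 20.6]
opening: 0.177
```

Request:
arm_command([
  [[0, 0, 0], [0, 0, 0], 255],
  [[0, 0, 0], [0, 0, 0.001], 255],
])

```text
t: 13.0
eef_pos: [527.5, 241.4, 73.0]
tcp_rot: [3.14, -0.0, 0.184]
ft_force: [-2.4, -8.0, 16.9]
opening: 0.174
```

Slot 2 also holds it up (contact at the same height). On to slot 3.

Request:
arm_command([
  [[0, 0, 0], [0, 0, -0.012], 255],
  [[0, 0, 0], [0, 0, -0.022], 255],
  [[0, 0, 0], [0, 0.012, -0.022], 255],
  [[0, 0, 0], [0, 0.0275, -0.022], 255],
  [[0, 0, 0], [0, 0.0275, -0.022], 255],
  [[0, 0, 0], [0, 0.0275, -0.022], 255],
])

```text
t: 13.6
eef_pos: [532.4, 213.8, 93.5]
tcp_rot: [3.14, 0.001, 0.182]
ft_force: [-0.5, -0.1, -2.0]
opening: 0.178
```

```bash
python3 -c "
from mv import *
s=env.state();print(s['t'],s['eef_pos'],s['tcp_rot'],s['opening']*95,s['ft_force'])
delta(slot(-5,39),tool(10.45,0))
im,d=read_camera('scene');cv2.imwrite(f'pics/scene6.png',cv2.resize(im[190:280,310:400],None,fx=6,fy=6,interpolation=cv2.INTER_CUBIC))
P=cloud('scene',d).reshape(-1,3)
L=RKR.inv().apply(P-slot(-5,0))
m=(abs(L[:,0])<70)&(abs(L[:,1])<12)&(L[:,2]>38)&(L[:,2]<130)&(L[:,0]>45)
k=L[m];print('y',np.percentile(k[:,1],[3,50,97]),'x',np.percentile(k[:,0],[3,97]))
L=RKR.inv().apply(P-RK); t=L[(abs(L[:,0])<65)&(abs(L[:,1])<65)&(L[:,2]>32)&(L[:,2]<42)&(L[:,0]>-60)]
print(np.histogram(t[:,1],bins=np.arange(-66,66,4)))
"
```

```text
13.6 [532.3683 213.8434  93.4874] [3.1402 0.0009 0.182 ] 16.914728240539834 [-0.5122 -0.0811 -1.9658]
turn [ 0.0013  0.0009 -0.0004] shift [ 0.0001 -0.0003  0.0425]
y [-8.6434 -0.5545  7.3501] x [49.0761 53.9521]
(array([ 0, 18, 37, 25,  0,  0,  0,  0,  0,  0, 27, 30, 17,  0,  0,  0,  0,  2, 24, 23,  4,  0,  0,  5, 37, 32,  8,  0,  6, 40, 35,  9]), array([-66, -62, -58, -54, -50, -46, -42, -38, -34, -30, -26, -22, -18, -14, -10,  -6,  -2,   2,   6,  10,  14,  18,  22,  26,  30,  34,  38,  42,  46,  50,  54,  58,  62]))
```

View pics/scene6.png

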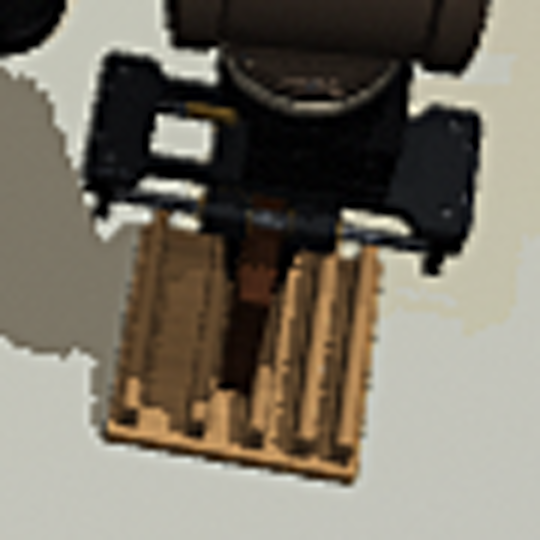

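Centred over slot 3 within about 1 mm. Lowering past the wall tops first.

Request:
arm_command([
  [[0, 0, 0], [0, 0, 0.008], 255],
  [[0, 0, 0], [0, 0, 0.015], 255],
  [[0, 0, 0], [0, 0, 0.019], 255],
  [[0, 0, 0], [0, 0, 0.022], 255],
  [[0, 0, 0], [0, 0, 0.025], 255],
  [[0, 0, 0], [0, 0, 0.028], 255],
])

```text
t: 14.25
eef_pos: [532.3, 214.8, 65.6]
tcp_rot: [3.14, 0.0, 0.184]
ft_force: [-0.0, -0.1, -2.1]
opening: 0.18
```

It has passed the contact height with no force, so the block is entering slot 3.

Request:
arm_command([
  [[0, 0, 0], [0, 0, 0.004], 255],
  [[0, 0, 0], [0, 0, 0.008], 255],
  [[0, 0, 0], [0, 0, 0.011], 255],
  [[0, 0, 0], [0, 0, 0.013], 255],
  [[0, 0, 0], [0, 0, 0.014], 255],
  [[0, 0, 0], [0, 0, 0.015], 255],
])

```text
t: 14.85
eef_pos: [532.3, 214.7, 51.2]
tcp_rot: [3.14, 0.0, 0.184]
ft_force: [-4.9, -2.0, 15.0]
opening: 0.177
```

```bash
python3 -c "
from mv import *
s=env.state();print(s['t'],s['eef_pos'],s['tcp_rot'],s['opening']*95,s['ft_force'])
"
```

```text
14.85 [532.2579 214.7199  51.2   ] [3.1402 0.0002 0.1835] 16.861880813389604 [-4.9247 -1.9563 15.0214]
```

The floor is reached, about 22 mm below the wall contact height. Opening and retreating.

Request:
arm_command([
  [[0, 0, 0], [0, 0, 0], 150],
  [[0, 0, 0], [0, 0, 0], 130],
  [[0, 0, 0], [0, 0, 0], 130],
  [[0, 0, 0], [0, 0, 0], 130],
  [[0, 0, 0], [0, 0, -0.02], 130],
  [[0, 0, 0], [0, 0, -0.06], 130],
  [[0, 0, 0], [0, 0, -0.1], 130],
  [[0, 0, 0], [0, 0, -0.15], 130],
])

```text
t: 15.65
eef_pos: [531.6, 214.7, 201.4]
tcp_rot: [3.14, 0.003, 0.184]
ft_force: [0.5, -0.6, -1.0]
opening: 0.488
```

Request:
arm_command([
  [[0, 0, 0], [0, -0.02, -0.04], 130],
  [[0, 0, 0], [0, -0.06, -0.06], 130],
  [[0, 0, 0], [0, -0.11, -0.06], 130],
  [[0, 0, 0], [0, -0.16, -0.06], 130],
  [[0, 0, 0], [0, -0.21, -0.06], 130],
  [[0, 0, 0], [0, -0.25, -0.06], 130],
  [[0, 0, 0], [0, -0.25, -0.06], 130],
])

```text
t: 16.35
eef_pos: [484.9, 464.9, 259.7]
tcp_rot: [3.141, 0.001, 0.188]
ft_force: [0.1, -0.4, -0.0]
opening: 0.49
```

```bash
python3 -c "
from mv import *
s=env.state();print(s['t'],s['eef_pos'],s['opening']*95,s['ft_force'])
L=[]
for n in('scene','top'):
    im,d=read_camera(n);cv2.imwrite(f'pics/{n}7.png',im)
    P=cloud(n,d).reshape(-1,3);L=RKR.inv().apply(P-slot(-5,0))
    k=L[(abs(L[:,0])<65)&(abs(L[:,1])<25)&(L[:,2]>40)&(L[:,2]<130)]
    t=k[k[:,2]>85]
    print(n,len(k),'top z',np.median(t[:,2]),'y',np.percentile(t[:,1],[2,50,98]),'x',np.percentile(t[:,0],[2,98]), 'low y',np.percentile(k[k[:,2]<60][:,1],[3,97]) if (k[:,2]<60).sum()>3 else '')
a=cv2.imread('pics/scene7.png')
cv2.imwrite('pics/scene7c.png',cv2.resize(a[120:290,190:400],None,fx=3.5,fy=3.5))
"
```

```text
16.35 [484.8691 464.8847 259.6578] 46.586821202952265 [ 0.0642 -0.3943 -0.0426]
scene 254 top z 94.70602094814728 y [-7.8052  0.4151  8.653 ] x [-53.1653  53.2618] low y [-9.2435  7.9576]
top 432 top z 96.75922957223025 y [-6.9626  0.4001  9.7348] x [-56.6245  47.7099] low y [-8.202  -2.0558]
```

View pics/scene7c.png

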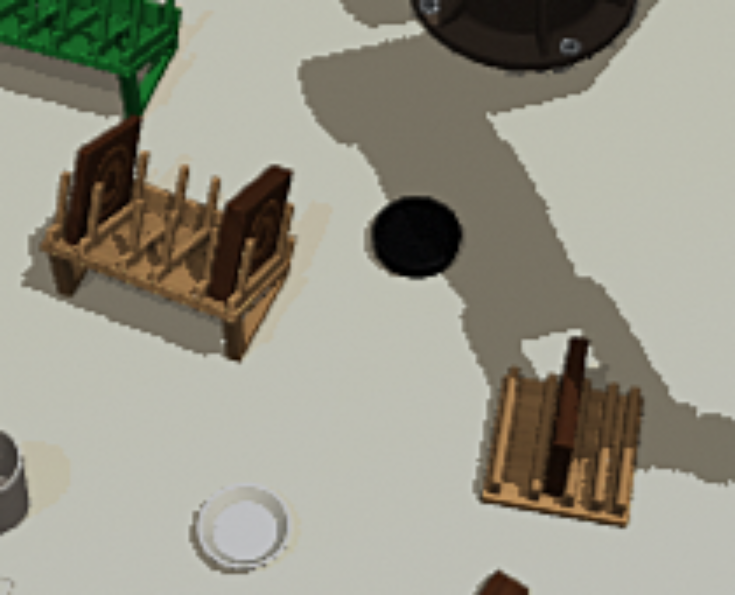

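View pics/top7.png

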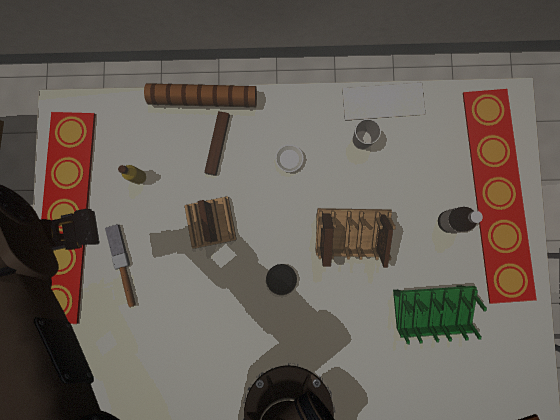

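The block stands in slot 3 with its top about 96 mm above the slot floor, so it is fully down (top view (210,222)). The outer blocks and bystanders are where they were, and the gripper is clear.

```bash
python3 -c "
from cell import env
print(env.job_done())"
```

```text
the job is handed in; nothing more can be done
None
```

The middle block is standing in slot 3, the 20 mm slot, and I handed the job in. The last command was at about 16.4 s. No verdict was reported.

- **What I did:** I drew the middle block out along the stand's slope. The fingers measured it at 17 mm. I set it down on slot 1 (about 31 N contact, centre about 72 mm above the slot floor), then on slot 2 (about 20 N, also held up). It went down freely into slot 3.
- **Last checks:** Two views put the block's top 94.7 and 96.8 mm above the slot floor, so its centre is about 48 mm up. It is within 1 to 2 mm of the slot's middle line and upright. The outer two blocks and the bystanders look unmoved in the pictures; I did not measure them. The gripper is about 250 mm clear and feels no force.
- **What disagreed:** The two views differ by 2 to 5 mm in the block's position along the slot (midpoint 0 mm against −4.5 mm), well within the 30 mm allowed. My first approach ran joint 6 close to its limit, so I gave the gripper a half turn before grasping.

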